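# Load the rotary drying stand

## Robot

A 6-joint arm with a two-finger parallel gripper is mounted at the origin on a cart in front of the work surface, level with it; the furniture and walls round the work are solid. World frame = base frame: x ahead of the robot, y to its left, z up, the work surface at z = 0. Lengths are in m, angles in rad, forces in N, time in s.
With the tool pointing down it reaches from about 0.3 to 0.85 m from the base axis. Payload 5.4 kg.
Tool frame: the origin (TCP) lies midway between the tips of the shut fingers; the grasp point (between the pads) lies env.grip_depth behind it (env.grip_depth is the distance from the TCP to the grasp point, in m); z points along the fingers, y is the line along which they close (so a half turn about z gives the same grasp; the last joint's range is limited). The gripper opens to 85 mm and grips with 20 to 120 N. Pads are 22 mm wide; open, the fingers measure 114 mm over their backs; the gripper's body (76 mm by 85 mm) begins 54 mm behind the grasp point. The pads swing forward as they close: fully open they stand 13 mm farther back than shut.
Start: joints at [-1.491, 0.158, 1.597, -0, 1.386, -0.21], TCP at [0.164, -0.551, 0.231] pointing down, gripper open.
Joint ranges: [-2.91, 2.91], [-0.94, 2.29], [0.18, 2.7], [-1.29, 4.43], [0.17, 2.64], [-3, 3]. Speed limits (rad/s): [2.57, 2.57, 3.14, 3.14, 3.14, 3.14].

## Interface

Orientations are given as a rotation vector (axis times angle).
In Python, from rig import env, viewer gives the robot as it stands. The module is installed in compiled form; this text tells all that it offers.
- The arm moves only by the shell command python3 -m inch 'ROWS' [OPENING] [FORCE]. ROWS is JSON, a list of rows, each a list of 4 numbers: the shift along the tool's x, y, z in cm, then the turn about the tool's z in rad. A call has exactly 5 rows; each row shifts and turns the commanded pose from where the row before left it, along the tool's axes as they then stand; what a row does not reach is not made up. A row lasts 1/8 s, in which the tool goes at most 62.5 mm and 10.7 degrees, less where a joint would pass 70% of its speed; a pose out of reach is approached as far as the arm can. A call is refused whole if a number of a shift passes 6.25 or a number of a turn 0.188, either way. A call with a gripper value outside its range is refused whole. OPENING is the finger opening in cm, from 0 to 8.54, set as the call begins (- or left out, the last holds). The fingers move at their own pace and stop on an object; FORCE is the grip in N (left out, the last holds). Time passes only in rows, so rows that do not move let the fingers close, or fill a call up. It gives the time, the measured TCP pose, the force, the opening and the grip force at its end, in the units of the state.
- env.read_state(): the state, without advancing time (a new reading comes with each control period).
- viewer.capture(name): name is "scene" or "top"; returns the picture (384x512x3 uint8, blue, green, red); there is no depth.
- viewer.camera_model(name): a dict with "fx", "fy", "cx", "cy" (pixels), "cam_to_world" (4x4, takes a point from camera to world coordinates). Camera axes: x right, y down, z forward; pixel columns grow to the right and rows downward; lengths in m; the calibration is good to about 2 mm. A picture is of the moment at which its call begins. camera_model takes no time and is no camera call.
- env.sign_off(): hands the job in; it is judged then, once.
Trained networks look in the newest picture that a camera, given by its name, has taken for a name from the list of things; names that differ only in an ending like _2 or _b are one class to them, and where a whole thing is asked for, a point or a joint stands for the part that bears it (a point fixed in the world has none). Each returns a list of dicts, best first, with "p" (0 to 1); they miss things now and then, are a little off and sometimes report something else, mostly with a low value. They report only what shows in the picture. A call takes as long as a camera call.
- viewer.boxes_of(label, camera): "pixel" ([column, row] in pixels, amid what is visible of it).
- viewer.silhouettes(label, camera): "pixels" (384x512 bool, what is visible of it) and "pixel" ([column, row] in pixels, amid what is visible of it).
- viewer.tip_of(label, camera): "pixel" ([column, row] in pixels: a listed point, or the origin of a listed thing).
The state is a dict: "clock": time; "joint_positions": joint angles; "dq": joint speeds; "joint_torque": joint torques, N m; "eef_pos": TCP position; "eef_rot": TCP orientation; "contact_force": force on the tool from outside, world axes, zero at the start; "torque": the same for the moment, N m; "gripper_width": finger opening in m; "grip_force": force on a finger pad.
Only numpy, scipy, OpenCV 4.12 (cv2) and the standard library are available. Lean on these libraries where they do the work, as an engineer would, in place of code of your own. Each camera call takes 0.05 s, during which the arm holds its last target. There are 200 camera calls.

## Task

Hang every washed board hanger on the rotary drying stand: set each one astride the bar that is at the loading mark, legs down on either side, and after each one (the last too) turn the stand clockwise, seen from above, by one click, so that the next empty bar comes to the mark. The hangers end on neighbouring bars, one to a bar, hanging freely. When all hang and the bar at the mark is empty again, push the lever of the fan over to switch it on.

Things in the scene. Friction and masses are not known exactly. Their poses are not given: they have to be found in the camera images.
- hanger_1: saddle hanger: inverted U of bare sheet metal, a small green board on the outside of each leg (to 10 mm out), grey upright grip fin on top; stands on its legs at the start. Origin: middle of the underside of the top plate (48 mm above the bench standing; on the bar's top line when hung). x along the channel (open at both ends), y from leg to leg, z up. About 0.14 kg. All hangers are alike
- hanger_2: like hanger_1. Sizes: top plate 50 (x) x 34 (y) x 4 mm; legs 50 (x) x 48 mm high, 28 mm clear between them, two sloped strips under the plate centre the bar; out-turned feet to y = +-25 mm. May be absent (None from the start), as may any one of the four
- hanger_3: like hanger_1. The fin is 28 (x) x 10 (y) mm, from z = +4 to +42 mm above the origin, with a 15 mm wide bead over its top 6 mm: grip it across y, below the bead. May be absent
- hanger_4: like hanger_1. May be absent
- station_0 (a point): loading place of the rotary stand: the top line of the bar at the loading mark, midway along it, 150 mm above the bench, 78 mm from the axis; a hung hanger's origin may lie 15 mm inward to 11 mm outward of it. Fixed to the foot, above its metal pointer tongue. x axis: along the bar, from the mark to the stand's axis; z up
- station_1 (a point): the same point 60 degrees clockwise (from above) of the mark, one click on; fixed to the foot, axes parallel to station_0's. Bars: six, horizontal, steel, 12 mm thick, 60 degrees apart, free between the hub (radius 37 mm) and black end balls (20 mm, centred 124 mm from the axis). Foot: fixed grey disc, radius 66, 20 mm high; column radius 16 mm
- station_2 (a point): the same point 120 degrees clockwise of the mark, 2 clicks on; fixed to the foot, axes parallel to station_0's
- station_3 (a point): the same point 180 degrees clockwise of the mark, 3 clicks on; fixed to the foot, axes parallel to station_0's
- station_4 (a point): the same point 240 degrees clockwise of the mark, 4 clicks on; fixed to the foot, axes parallel to station_0's
- turret (a joint): angle of the hub with its six bars, rad: 0 at the start with a bar at the mark, growing clockwise seen from above; clicks into rest every 1.047 rad (60 degrees). The detent takes about 0.2 N m to pass and pulls in from within some 0.4 rad of each rest (friction may leave it 0.05 off). Stops at -0.06 and at 5.5
- turret_grip (a point): grip point of the black bar knob on top of the hub, on the stand's axis, 188 mm above the bench. Its x axis runs along the knob, which turns with the hub. Knob 42 (x) x 14 (y) mm, from 166 to 204 mm above the bench
- fan_lever (a joint): toggle lever on a grey box fan: 0 = off, leaning to the fan's -x (the robot's side), 1.0 = on, leaning to +x; 60 mm long, stays where left, about 1 N at the tip moves it. Pivot 120 mm above the bench, on top of the fan (fixed, 120 x 64 x 98 mm, with a 70 x 50 x 25 mm lever block on it)
- fan_lever_tip (a point): centre of the black ball (26 mm) at the lever's end. In this point's axes the pivot always lies at x = +29, z = -53 mm; y is the pivot's axis (level). At lever 0 its x axis is level and points to the fan's +x, its z axis up; at lever angle q both are turned by q about y, x dipping

How it is judged:
On the way, in this order (a step that is already met when the one before it is completed fails the run):
1. the first hanger hangs free on the bar at the loading mark, fan off (distance between any of hanger_1, hanger_2, hanger_3, hanger_4 and station_0 below 0.026 m and contact force between the fingers and hanger_1 below 0.5 N and contact force between the fingers and hanger_2 below 0.5 N and contact force between the fingers and hanger_3 below 0.5 N and contact force between the fingers and hanger_4 below 0.5 N and value of joint fan_lever below 0.3 rad), for 0.2 s.
2. the stand has been clicked round by one position clockwise: the hangers hung so far are at the places just past the mark, none at the mark, fan off (distance between each of hanger_1, hanger_2, hanger_3, hanger_4 and station_0 above 0.05 m and distance between any of hanger_1, hanger_2, hanger_3, hanger_4 and station_1 below 0.026 m and value of joint fan_lever below 0.3 rad), for 0.2 s.
3. the second hanger hangs free on the bar at the loading mark, those before it are on the next bars clockwise, fan off (all of step 1 and distance between any of hanger_1, hanger_2, hanger_3, hanger_4 and station_1 below 0.026 m), for 0.2 s.
4. the stand has been clicked round by one position clockwise: the hangers hung so far are at the places just past the mark, none at the mark, fan off (all of step 2 and distance between any of hanger_1, hanger_2, hanger_3, hanger_4 and station_2 below 0.026 m), for 0.2 s.
5. the third hanger hangs free on the bar at the loading mark, those before it are on the next bars clockwise, fan off (all of step 3 and distance between any of hanger_1, hanger_2, hanger_3, hanger_4 and station_2 below 0.026 m), for 0.2 s.
6. the stand has been clicked round by one position clockwise: the hangers hung so far are at the places just past the mark, none at the mark, fan off (all of step 4 and distance between any of hanger_1, hanger_2, hanger_3, hanger_4 and station_3 below 0.026 m), for 0.2 s.
7. every hanger is on a bar past the mark, and the fan lever is over ((distance between hanger_1 and station_1 below 0.026 m or distance between hanger_1 and station_2 below 0.026 m or distance between hanger_1 and station_3 below 0.026 m or distance between hanger_1 and station_4 below 0.026 m) and (distance between hanger_2 and station_1 below 0.026 m or distance between hanger_2 and station_2 below 0.026 m or distance between hanger_2 and station_3 below 0.026 m or distance between hanger_2 and station_4 below 0.026 m) and (distance between hanger_3 and station_1 below 0.026 m or distance between hanger_3 and station_2 below 0.026 m or distance between hanger_3 and station_3 below 0.026 m or distance between hanger_3 and station_4 below 0.026 m) and (distance between hanger_4 and station_1 below 0.026 m or distance between hanger_4 and station_2 below 0.026 m or distance between hanger_4 and station_3 below 0.026 m or distance between hanger_4 and station_4 below 0.026 m) and distance between each of hanger_1, hanger_2, hanger_3, hanger_4 and station_0 above 0.05 m and value of joint fan_lever above 0.8 rad), for 0.2 s.
At the end, for the whole second after the job is handed in: every hanger present hangs at rest astride a bar at one of the four places clockwise past the mark (within 26 mm, tilted under 0.3 rad), the first three of them all taken, none at the mark, the stand in a click (within 0.13 rad), the fan lever beyond 0.8 rad (all of step 7 and angle between each of hanger_1, hanger_2, hanger_3, hanger_4's own z axis and vertical below 0.3 rad and distance between any of hanger_1, hanger_2, hanger_3, hanger_4 and station_1 below 0.026 m and distance between any of hanger_1, hanger_2, hanger_3, hanger_4 and station_2 below 0.026 m and distance between any of hanger_1, hanger_2, hanger_3, hanger_4 and station_3 below 0.026 m and linear speed of each of hanger_1, hanger_2, hanger_3, hanger_4 below 0.03 m/s and (value of joint turret between 3.0116 and 3.2716 rad or value of joint turret between 4.0588 and 4.3188 rad)); the robot touches nothing.
It fails at once if the fan is switched on while a hanger is still down on the bench (value of joint fan_lever above 0.5 rad and height (world z) of any of hanger_1, hanger_2, hanger_3, hanger_4 below 0.08 m).
Of hanger_1, hanger_2, hanger_3, hanger_4 only 3 to 4 are there at a start; the rules pass over those that are not, and their reading is None.
At some moment in a run one of hanger_1, hanger_2, hanger_3, hanger_4 may be knocked a few centimetres aside while the robot is not near it.
Once in a run the grip may slacken for a moment while it holds something.
It also fails if it takes over 210 s, if anything falls off the work surface, if the arm or the gripper's body presses on something with over 40 N, if the wrist force passes 120 N, or if a joint passes its speed limit or range.

## Working session

There is one attempt and no reset: what is moved stays moved. The work goes in short steps, Python scripts to look and compute and a shell command to move; the robot and the scene stay as the last step left them, time stands still between calls to the robot, and variables do not carry over. Pictures are saved under pics/ and viewed, at most 14 in all, crops included, and the job is handed in when it is done.

```bash
mkdir -p pics; ls
python3 - <<'E'
from rig import env, viewer
import cv2,numpy as np
print(env.read_state(), env.grip_depth)
ims=[]
for c in("scene","top"):
    im=viewer.capture(c); cv2.imwrite(f"pics/{c}0.png",im)
    m=viewer.camera_model(c); print(c,m)
    for l in("hanger_1","station_0","turret_grip","fan_lever_tip"):
        print(l,[(round(d["p"],2),np.round(d["pixel"],1).tolist()) for d in viewer.tip_of(l,c)])
E
```

```text
pics
{'clock': 0.0, 'joint_positions': array([-1.49107332e+00,  1.59069640e-01,  1.59826223e+00,  4.06233689e-05,
        1.38619926e+00, -2.10076618e-01]), 'dq': array([-0.00036913,  0.00082887, -0.00140318,  0.00010909, -0.00076043,
       -0.00078786]), 'joint_torque': array([ 1.75522346e-04, -3.96000409e+01, -3.31429589e+01,  2.27165572e-05,
        8.58904794e-03, -8.74348359e-06]), 'eef_pos': array([ 0.16426695, -0.55039913,  0.23029032]), 'eef_rot': array([-3.10676012e+00, -4.53334329e-01, -2.60741473e-04]), 'contact_force': array([ 0.670052  , -0.3962983 ,  0.02315157]), 'torque': array([ 0.01812906, -0.03083739,  0.03119325]), 'grip_force': 0.0, 'gripper_width': 0.08530498864795155} 0.0187
scene {'fx': 371.8532376231898, 'fy': 371.8532376231898, 'cx': 254.7119066814637, 'cy': 193.3685001823546, 'cam_to_world': array([[-0.58842895, -0.39134578,  0.70753082, -0.30850115],
       [-0.80852696,  0.27834638, -0.51846644,  0.64849627],
       [ 0.00596101, -0.8771384 , -0.48020068,  0.70264415],
       [ 0.        ,  0.        ,  0.        ,  1.        ]])}
hanger_1 [(0.75, [331.3
[... 219 characters left out ...]
0.63, [145.6, 242.7])]
top {'fx': 383.2774090540077, 'fy': 383.2774090540077, 'cx': 250.1557651950393, 'cy': 191.41445967645066, 'cam_to_world': array([[-0.02686282, -0.99105954,  0.13068809,  0.37428154],
       [-0.99952897,  0.02857016,  0.01120661,  0.03837919],
       [-0.01484019, -0.13032549, -0.9913602 ,  1.32642264],
       [ 0.        ,  0.        ,  0.        ,  1.        ]])}
hanger_1 [(0.76, [352.3, 183.0]), (0.61, [328.2, 223.9]), (0.53, [303.2, 195.1])]
station_0 [(0.93, [183.5, 180.8]), (0.85, [176.9, 202.6]), (0.82, [195.8, 216.8]), (0.72, [228.2, 186.4]), (0.7, [209.5, 170.8])]
turret_grip [(0.7, [203.5, 191.2])]
fan_lever_tip [(0.7, [211.5, 174.0]), (0.46, [126.1, 223.5])]
```

Run:
```python
import cv2
a=cv2.imread("pics/top0.png");b=cv2.imread("pics/scene0.png")
cv2.imwrite("pics/top0c.png",cv2.resize(a[110:280,80:400],None,fx=2.5,fy=2.5,interpolation=cv2.INTER_CUBIC)[:600])
cv2.imwrite("pics/scene0c.png",cv2.resize(b[130:330,80:400],None,fx=2.5,fy=2.5,interpolation=cv2.INTER_CUBIC))
```

```text
(no output)
```

View pics/top0c.png

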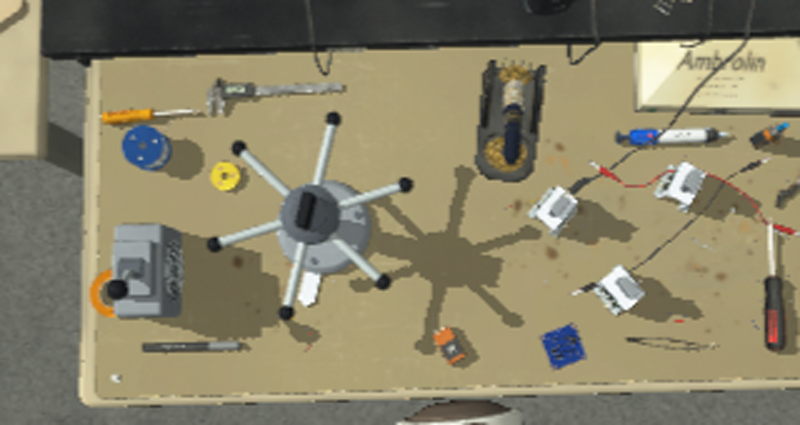

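View pics/scene0c.png

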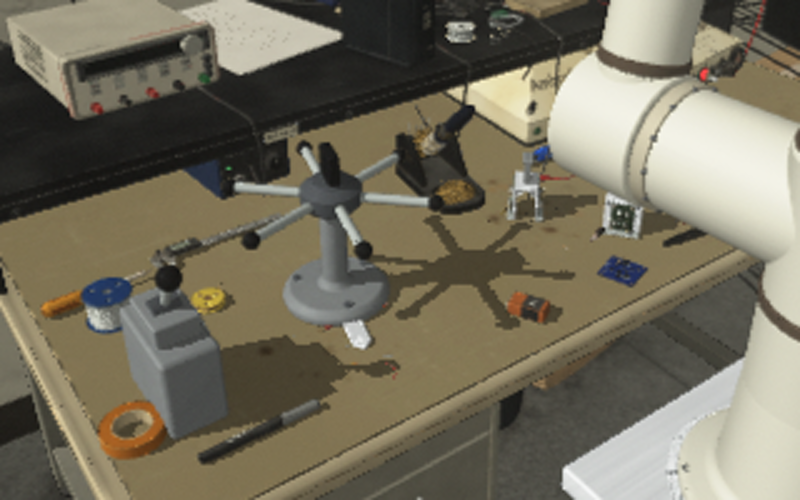

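The top crop shows the stand's hub at full-picture (204,195), with its tongue and mark bar pointing towards the robot. Three hangers are at (303,195), (352,183) and (328,224), and the fan is at (135,220). The scene crop shows two hangers, with the arm hiding others. Next I'll locate everything and look closer at the hangers' yaw.

```bash
cat > h.py <<'E'
import numpy as np,cv2
from rig import env,viewer
def ray(c,px,z):
    m=viewer.camera_model(c);T=np.array(m["cam_to_world"])
    d=T[:3,:3]@[(px[0]-m["cx"])/m["fx"],(px[1]-m["cy"])/m["fy"],1];o=T[:3,3]
    return o+d*(z-o[2])/d[2]
def proj(c,P):
    m=viewer.camera_model(c);T=np.linalg.inv(np.array(m["cam_to_world"]))
    q=T[:3,:3]@np.array(P,float)+T[:3,3];return np.array([m["fx"]*q[0]/q[2]+m["cx"],m["fy"]*q[1]/q[2]+m["cy"]])
def tip(l,c,z,pmin=.3):
    return [(round(d["p"],2),np.round(d["pixel"],1).tolist(),np.round(ray(c,d["pixel"],z)*1000).tolist()[:2]) for d in viewer.tip_of(l,c) if d["p"]>pmin]
E
python3 - <<'E'
from h import *
t=viewer.capture("top");viewer.capture("scene")
for c in("top","scene"):
    for l,z in(("hanger_1",.048),("station_0",.15),("turret_grip",.188),("fan_lever_tip",.173)): print(c,l,tip(l,c,z))
for s in viewer.silhouettes("hanger_1","top"):
    m=s["pixels"].astype(np.uint8); r=cv2.minAreaRect(cv2.findNonZero(m)); print(round(s["p"],2),m.sum(),r)
im=t[150:250,280:400]; big=cv2.resize(im,None,fx=6,fy=6,interpolation=cv2.INTER_CUBIC)
cv2.imwrite("pics/h1.png",big)
cv2.imwrite("pics/full.png",t)
E
```

```text
top hanger_1 [(0.75, [328.9, 226.7], [417.0, -205.0]), (0.74, [302.9, 195.7], [523.0, -124.0]), (0.47, [352.2, 181.2], [568.0, -291.0]), (0.36, [227.3, 189.8], [551.0, 130.0])]
top station_0 [(0.96, [197.3, 213.2], [466.0, 216.0]), (0.91, [225.4, 191.4], [532.0, 128.0]), (0.85, [209.0, 171.3], [596.0, 178.0]), (0.83, [178.5, 202.7], [501.0, 274.0]), (0.72, [183.5, 180.0], [571.0, 258.0])]
top turret_grip [(0.77, [202.7, 190.5], [531.0, 194.0])]
top fan_lever_tip [(0.55, [127.3, 222.3], [443.0, 425.0])]
scene hanger_1 [(0.66, [331.2, 207.4], [422.0, -214.0]), (0.49, [290.2, 204.0], [522.0, -114.0])]
scene station_0 [(0.76, [192.9, 219.3], [484.0, 277.0]), (0.75, [226.9, 195.3], [545.0, 128.0]), (0.72, [218.9, 220.1], [439.0, 221.0]), (0.67, [202.9, 190.5], [615.0, 173.0]), (0.66, [183.5, 205.1], [569.0, 263.0])]
scene turret_grip [(0.95, [211.6, 191.7], [530.0, 189.0])]
scene fan_lever_tip [(0.53, [147.2, 239.7], [434.0, 425.0])]
0.75 228 ((326.5000305175781, 226.00003051757812), (16.26345443725586, 14.849241256713867), 45.0)
0.64 222 ((352.6000061035156, 183.3000030517578), (14.758047103881836, 16.994115829467773), 26.56505012512207)
```

View pics/h1.png

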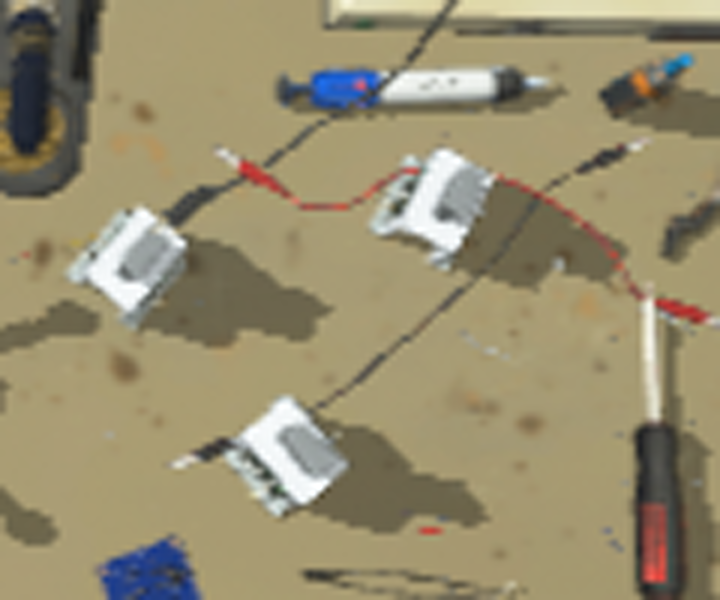

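View pics/full.png

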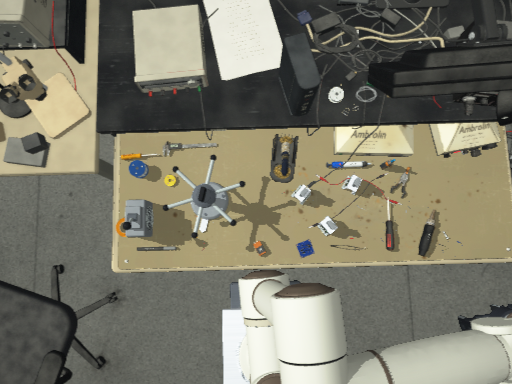

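The close crop shows three hangers, at crop (130,262), (438,200) and (290,455), each with a grey fin top. The full picture shows no fourth hanger; only x < 0.27 is hidden by the arm. Now I'll fit the stand from its end balls and the hangers from their fin tops.

```bash
cat >> h.py <<'E'
from scipy.optimize import least_squares
from scipy.spatial.transform import Rotation as R
def yaw():
    m=R.from_rotvec(env.read_state()["eef_rot"]).as_matrix();return np.arctan2(m[1,0],m[0,0])
def fins(im,pts,c="top"):
    """fin-top pose near each (x,y): grey patch on white plate -> x,y,yaw(long axis)"""
    out=[]
    for x,y in pts:
        px=proj(c,[x,y,.09]);k=8;w=14;u,v=int(px[0]),int(px[1])
        a=cv2.resize(im[v-w:v+w,u-w:u+w],None,fx=k,fy=k,interpolation=cv2.INTER_CUBIC).astype(int)
        g=a.mean(2);sat=a.max(2)-a.min(2)
        m=((g>105)&(g<185)&(sat<25)).astype(np.uint8)
        m=cv2.morphologyEx(m,cv2.MORPH_OPEN,np.ones((25,25),np.uint8))
        n,l,s,cc=cv2.connectedComponentsWithStats(m)
        for i in range(1,n):
            r=cv2.minAreaRect(cv2.findNonZero((l==i).astype(np.uint8)))
            b=(cv2.boxPoints(r)+.5)/k-.5+[u-w,v-w]
            P=np.array([ray(c,q,.09)[:2] for q in b]);e1,e2=P[1]-P[0],P[2]-P[1]
            L,S=(e1,e2) if np.hypot(*e1)>np.hypot(*e2) else (e2,e1)
            yw=np.arctan2(L[1],L[0]);yw=(yw+np.pi/2)%np.pi-np.pi/2
            out.append((P.mean(0).round(4).tolist(),round(float(yw),2),"LxS mm",round(1e3*np.hypot(*L)),round(1e3*np.hypot(*S)),int(s[i,4])))
    return out
def balls(c,im,ax,ay,a0):
    g=im.max(2).astype(np.uint8);obs=[]
    for i in range(6):
        t=a0+i*np.pi/3;px=proj(c,[ax+.124*np.cos(t),ay+.124*np.sin(t),.144]);u,v=px.astype(int);w=8
        m=(g[v-w:v+w+1,u-w:u+w+1]<60).astype(np.uint8)
        n,l,s,cc=cv2.connectedComponentsWithStats(m)
        if n<2: continue
        j=1+np.argmax(s[1:,4]); 
        if 10<s[j,4]<90: obs.append((c,i,cc[j]+[u-w,v-w],int(s[j,4])))
    return obs
def stand(obs,p0):
    f=lambda p:np.concatenate([proj(c,[p[0]+.124*np.cos(p[2]+i*np.pi/3),p[1]+.124*np.sin(p[2]+i*np.pi/3),.144])-q for c,i,q,_ in obs])
    s=least_squares(f,p0,loss="soft_l1");return s.x,np.abs(f(s.x)).reshape(-1,2).max(1).round(1)
E
python3 - <<'E'
from h import *
t=cv2.imread("pics/full.png");s=cv2.imread("pics/scene0.png")
a0=np.arctan2(216-192,466-530)
p=[.53,.192,a0]
for _ in range(2):
    for cs in(("top",),("scene",),("top","scene")):
        o=sum([balls(c,{"top":t,"scene":s}[c],*p) for c in cs],[]);x,r=stand(o,p);print(cs,x.round(4),r,[q[3] for q in o])
    p=x
ax,ay,a=p;print("station0",ax+.078*np.cos(a),ay+.078*np.sin(a))
for f in fins(t,[(.417,-.205),(.523,-.124),(.568,-.291)]):print(f)
E
```

```text
('top',) [0.5223 0.1971 2.891 ] [0.5 0.4 0.3 0.2 0.2 0.6] [23, 22, 22, 19, 19, 16]
('scene',) [0.5168 0.1932 2.8511] [0.2 8.9 0.8] [37, 54, 43]
('top', 'scene') [0.5217 0.1962 2.8897] [0.3 0.2 0.4 0.4 0.5 0.8 0.9 8.9 0.6] [23, 22, 22, 19, 19, 16, 37, 54, 43]
('top',) [0.5219 0.1969 2.8946] [0.3 0.3 0.3 0.3 0.2 0.3] [23, 22, 22, 19, 19, 23]
('scene',) [0.5211 0.2077 2.9972] [0.5 1.1 2.5] [42, 26, 43]
('top', 'scene') [0.5215 0.1973 2.9028] [0.4 0.2 0.5 0.6 0.6 0.3 0.8 6.6 0.3] [23, 22, 22, 19, 19, 23, 42, 26, 43]
station0 0.44566674404359646 0.21577544312456667
([0.4217, -0.2067], 1.54, 'LxS mm', 32, 26, 3783)
([0.5289, -0.1219], -0.05, 'LxS mm', 24, 21, 2609)
([0.5573, -0.2955], -0.06, 'LxS mm', 29, 22, 3219)
```

```bash
cat >> h.py <<'E'
def go(x,y,z,yw=None):
    s=env.read_state();m=R.from_rotvec(s["eef_rot"]).as_matrix()
    d=m.T@(np.array([x,y,z])-s["eef_pos"])*100
    t=0 if yw is None else (yaw()-yw+np.pi/2)%np.pi-np.pi/2
    print("shift cm",d.round(2),"turn",round(t,3),"q6",s["joint_positions"][5].round(2),"tilt",m[:,2].round(3))
def gyaw(im,x,y,c="top"):
    px=proj(c,[x,y,.05]);u,v=px.astype(int);w=11
    a=im[v-w:v+w+1,u-w:u+w+1];g=a.min(2).astype(np.float32)
    g=np.clip(cv2.GaussianBlur(g,(3,3),.7),140,255)
    gx,gy=cv2.Sobel(g,5,1,0),cv2.Sobel(g,5,0,1)
    wx,wy=-gy,-gx
    z=((wx+1j*wy)**4/(np.abs(wx+1j*wy)**2+1e-6)).sum();return np.angle(z)/4
E
python3 - <<'E'
from h import *
t=cv2.imread("pics/full.png")
for p in((.42,-.206),(.526,-.123),(.562,-.293)):print(p,"yaw mod 90:",gyaw(t,*p).round(2))
go(.42,-.206,.2,.75)
E
```

```text
(0.42, -0.206) yaw mod 90: 0.71
(0.526, -0.123) yaw mod 90: -0.7
(0.562, -0.293) yaw mod 90: -0.47
shift cm [ 34.36 -25.76   3.13] turn -0.46 q6 -0.21 tilt [ 0. -0. -1.]
```

```bash
python3 -m inch '[[3.4,-2.6,0.3,0],[3.4,-2.6,0.3,0],[3.4,-2.6,0.3,0],[3.4,-2.6,0.3,0],[3.4,-2.6,0.3,0]]' 5; python3 -m inch '[[3.4,-2.6,0.3,0],[3.4,-2.6,0.3,0],[3.4,-2.6,0.3,0],[3.4,-2.6,0.3,0],[3.4,-2.6,0.3,0]]'; python3 -m inch '[[0,0,0,-0.084],[0,0,0,-0.084],[0,0,0,-0.084],[0,0,0,-0.084],[0,0,0,-0.084]]';  python3 - <<'E'
from h import *
go(.42,-.206,.15,.71)
s=viewer.capture("scene");print(tip("hanger_1","scene",.048))
px=proj("scene",[.42,-.206,.07]).astype(int);print(px)
cv2.imwrite("pics/g1.png",cv2.resize(s[px[1]-60:px[1]+40,px[0]-65:px[0]+65],None,fx=5,fy=5,interpolation=cv2.INTER_CUBIC))
E
```

```text
clock: 1.68
eef_pos: [0.2907, -0.3768, 0.2164]
eef_rot: [3.108, 0.453, 0.0]
contact_force: [0.2, -0.8, -0.2]
gripper_width: 0.0498
grip_force: 0.0
clock: 2.3
eef_pos: [0.4166, -0.2036, 0.2015]
eef_rot: [3.108, 0.453, 0.001]
contact_force: [0.1, -1.0, 0.5]
gripper_width: 0.0503
grip_force: 0.0
clock: 2.92
eef_pos: [0.4159, -0.2047, 0.2014]
eef_rot: [2.944, 1.096, 0.0]
contact_force: [0.0, -0.3, -0.6]
gripper_width: 0.0497
grip_force: 0.0
shift cm [0.23 0.37 5.14] turn 0.003 q6 0.14 tilt [ 0. -0. -1.]
[]
[330 202]
```

View pics/g1.png

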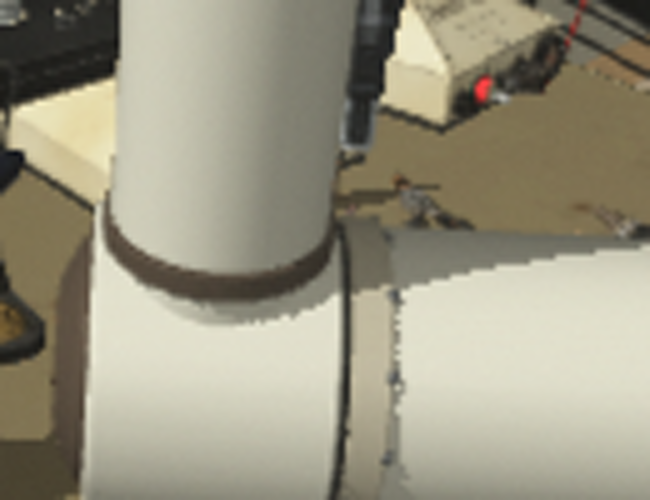

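The arm hides the hanger from the scene camera. The estimate is within the grip's tolerance, so I'll descend while watching the force.

```bash
python3 -m inch '[[0.2,0.4,2.4,0],[0,0,2.5,0],[0,0,2.5,0],[0,0,2.5,0],[0,0,0,0]]';python3 -m inch '[[0,0,1.5,0],[0,0,1.5,0],[0,0,1.6,0],[0,0,0,0],[0,0,0,0]]';python3 -m inch '[[0,0,0,0],[0,0,0,0],[0,0,0,0],[0,0,0,0],[0,0,0,0]]' 0 50;python3 -m inch '[[0,0,0,0],[0,0,0,0],[0,0,0,0],[0,0,0,0],[0,0,0,0]]'
```

```text
clock: 3.65
eef_pos: [0.4186, -0.2053, 0.1006]
eef_rot: [-2.943, -1.088, 0.003]
contact_force: [0.7, 1.2, 0.1]
gripper_width: 0.0499
grip_force: 0.0
clock: 4.28
eef_pos: [0.4201, -0.2066, 0.0565]
eef_rot: [2.946, 1.092, 0.0]
contact_force: [1.2, -0.1, -0.3]
gripper_width: 0.0498
grip_force: 0.0
clock: 4.9
eef_pos: [0.4201, -0.2067, 0.0568]
eef_rot: [2.945, 1.092, 0.0]
contact_force: [-2.3, -0.2, 5.5]
gripper_width: 0.014
grip_force: 48.7
clock: 5.52
eef_pos: [0.4202, -0.2068, 0.0568]
eef_rot: [2.945, 1.092, 0.0]
contact_force: [-3.0, 1.0, 5.2]
gripper_width: 0.014
grip_force: 48.7
```

The width of 14 mm suggests the pads caught the bead. I'll reopen and go 3 mm lower.

```bash
python3 -m inch '[[0,0,0,0],[0,0,0,0],[0,0,0,0],[0,0,0.3,0],[0,0,0,0]]' 3.5;python3 -m inch '[[0,0,0,0],[0,0,0,0],[0,0,0,0],[0,0,0,0],[0,0,0,0]]' 0 50;python3 -m inch '[[0,0,0,0],[0,0,0,0],[0,0,0,0],[0,0,0,0],[0,0,0,0]]'
```

```text
clock: 6.15
eef_pos: [0.4197, -0.2062, 0.0529]
eef_rot: [-2.945, -1.091, 0.001]
contact_force: [0.1, 0.4, -0.3]
gripper_width: 0.035
grip_force: 0.0
clock: 6.78
eef_pos: [0.42, -0.2065, 0.0533]
eef_rot: [2.946, 1.092, 0.0]
contact_force: [-0.1, -0.7, -0.4]
gripper_width: 0.014
grip_force: 48.6
clock: 7.4
eef_pos: [0.42, -0.2064, 0.0533]
eef_rot: [2.946, 1.092, 0.0]
contact_force: [0.4, -0.8, -0.8]
gripper_width: 0.0139
grip_force: 48.6
```

```bash
python3 -m inch '[[0,0,-2,0],[0,0,-4,0],[0,0,-5,0],[0,0,-5,0],[0,0,-5,0]]' - 70;python3 -m inch '[[0,0,0,0],[0,0,0,0],[0,0,0,0],[0,0,0,0],[0,0,0,0]]'
python3 - <<'E'
from h import *
S=env.read_state();print(yaw())
for c in("scene","top"):
    s=viewer.capture(c);px=proj(c,S["eef_pos"]).astype(int);print(c,px)
    cv2.imwrite(f"pics/l_{c}.png",s)
    print(tip("hanger_1",c,.26), tip("hanger_1",c,.048))
s=cv2.imread("pics/l_scene.png");px=proj("scene",S["eef_pos"]).astype(int)
cv2.imwrite("pics/l1.png",cv2.resize(s[px[1]-55:px[1]+55,max(0,px[0]-75):px[0]+75],None,fx=5,fy=5,interpolation=cv2.INTER_CUBIC))
E
```

```text
clock: 8.02
eef_pos: [0.4195, -0.2059, 0.2644]
eef_rot: [-2.945, -1.091, 0.0]
contact_force: [-0.4, -0.1, -2.5]
gripper_width: 0.014
grip_force: 68.1
clock: 8.65
eef_pos: [0.4197, -0.2062, 0.2626]
eef_rot: [-2.945, -1.091, 0.001]
contact_force: [-0.4, -0.1, -1.2]
gripper_width: 0.0135
grip_force: 68.1
0.7097295852974634
scene [337 149]
[(0.43, [338.6, 152.2], [408.0, -200.0])] [(0.43, [338.6, 152.2], [751.0, -606.0])]
top [344 222]
[(0.76, [303.4, 195.9], [498.0, -98.0]), (0.74, [356.3, 183.0], [530.0, -248.0]), (0.5, [344.1, 221.1], [425.0, -207.0])] [(0.76, [303.4, 195.9], [523.0, -125.0]), (0.74, [356.3, 183.0], [561.0, -305.0]), (0.5, [344.1, 221.1], [435.0, -256.0])]
```

View pics/l1.png

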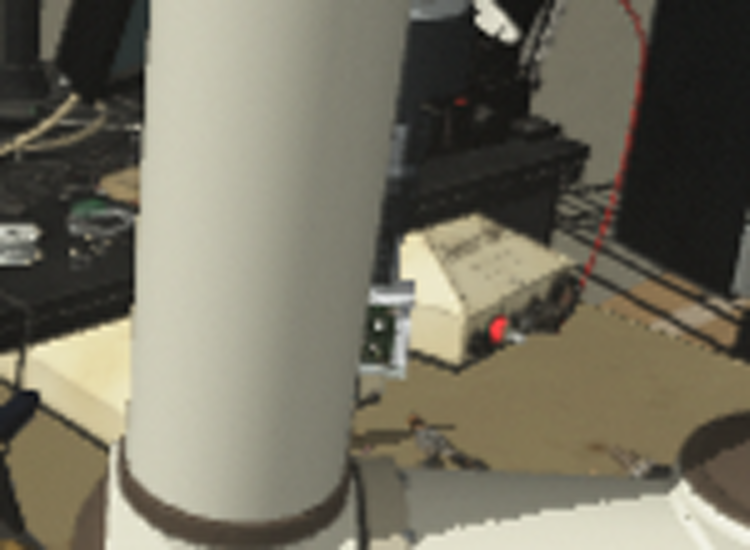

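The hanger is held upright; its board and foot show at crop (385,330), beside the forearm. Now to the loading mark.

Run:
```python
from h import *
go(.448,.2156,.26,-.249)
```

```text
shift cm [ 29.63 -30.18   0.33] turn 0.959 q6 0.15 tilt [ 0. -0. -1.]
```

```bash
python3 -m inch '[[3,-3,0,0],[3,-3,0,0],[3,-3,0,0],[3,-3,0,0],[3,-3,0,0]]';python3 -m inch '[[3,-3,0,0],[3,-3,0,0],[3,-3,0,0],[3,-3,0,0],[2.6,-3.2,0,0]]';for i in 1 2 3; do python3 -m inch '[[0,0,0,-0.1455],[0,0,0,-0.1455],[0,0,0,-0.1455],[0,0,0,-0.1455],[0,0,0,-0.1455]]'|grep -v eef_r;done
python3 - <<'E'
from h import *
go(.448,.2156,.26,-.249)
E
```

```text
clock: 9.57
eef_pos: [0.436, 0.0064, 0.2635]
eef_rot: [2.946, 1.091, 0.001]
contact_force: [0.1, 0.3, -1.7]
gripper_width: 0.0137
grip_force: 67.9
clock: 10.2
eef_pos: [0.4477, 0.217, 0.2634]
eef_rot: [2.946, 1.092, 0.001]
contact_force: [-0.1, 0.2, -0.8]
gripper_width: 0.0138
grip_force: 68.0
clock: 10.82
eef_pos: [0.4477, 0.2156, 0.2633]
contact_force: [0.5, -0.1, -0.8]
gripper_width: 0.0135
grip_force: 68.1
clock: 11.45
eef_pos: [0.4477, 0.2155, 0.2634]
contact_force: [0.6, -0.7, -1.2]
gripper_width: 0.0136
grip_force: 68.1
clock: 12.08
eef_pos: [0.4477, 0.2156, 0.2633]
contact_force: [-0.2, -0.7, -1.4]
gripper_width: 0.0138
grip_force: 68.1
shift cm [-0.03  0.01  0.33] turn 0.005 q6 -1.12 tilt [ 0.  0. -1.]
```

```bash
python3 -m inch '[[0,0,2,0],[0,0,2,0],[0,0,2,0],[0,0,2,0],[0,0,0,0]]';python3 -m inch '[[0,0,1,0],[0,0,1,0],[0,0,0.5,0],[0,0,0,0],[0,0,0,0]]'
python3 - <<'E'
from h import *
s=viewer.capture("scene");px=proj("scene",[.448,.2156,.15]).astype(int);print(px)
cv2.imwrite("pics/p1.png",cv2.resize(s[px[1]-60:px[1]+40,px[0]-70:px[0]+70],None,fx=5,fy=5,interpolation=cv2.INTER_CUBIC))
E
```

```text
clock: 12.7
eef_pos: [0.4464, 0.2153, 0.1817]
eef_rot: [-0.39, -3.114, 0.002]
contact_force: [-0.3, -0.4, -1.1]
gripper_width: 0.0139
grip_force: 68.1
clock: 13.32
eef_pos: [0.4479, 0.2156, 0.1586]
eef_rot: [0.391, 3.117, 0.0]
contact_force: [0.6, -1.2, -1.2]
gripper_width: 0.0137
grip_force: 68.1
[219 218]
```

View pics/p1.png

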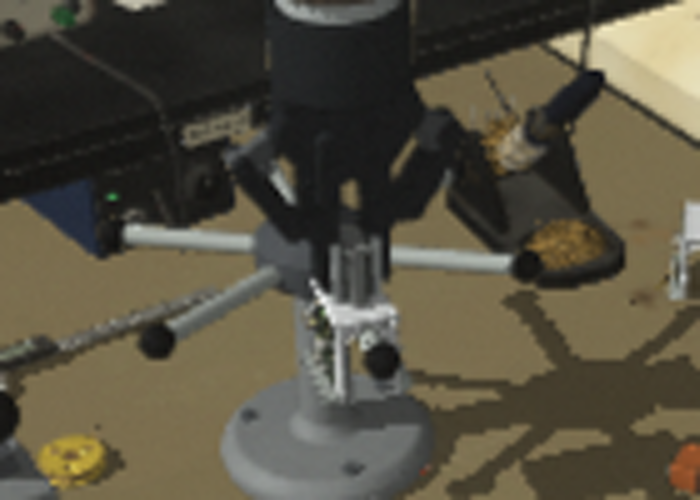

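The hanger sits astride the mark bar, with the end ball showing through its channel at crop (382,360). Release and rise.

```bash
python3 -m inch '[[0,0,0.3,0],[0,0,0,0],[0,0,0,0],[0,0,0,0],[0,0,0,0]]';python3 -m inch '[[0,0,0,0],[0,0,0,0],[0,0,0,0],[0,0,0,0],[0,0,0,0]]' 4; python3 -m inch '[[0,0,-1,0],[0,0,-2,0],[0,0,-3,0],[0,0,-3,0],[0,0,0,0]]'
python3 - <<'E'
from h import *
s=viewer.capture("scene");print(tip("hanger_1","scene",.15))
go(.5219,.197,.245,-.249)
E
```

```text
clock: 14.0
eef_pos: [0.4484, 0.2158, 0.1564]
eef_rot: [0.39, 3.115, 0.001]
contact_force: [-1.7, 0.2, 5.8]
gripper_width: 0.0137
grip_force: 68.7
clock: 14.62
eef_pos: [0.4476, 0.2155, 0.1553]
eef_rot: [-0.391, -3.117, 0.0]
contact_force: [1.0, 1.1, -0.8]
gripper_width: 0.0397
grip_force: 0.0
clock: 15.25
eef_pos: [0.4495, 0.2159, 0.2488]
eef_rot: [0.39, 3.111, 0.003]
contact_force: [0.9, 0.3, -0.3]
gripper_width: 0.0395
grip_force: 0.0
[(0.71, [218.0, 219.4], [444.0, 221.0]), (0.61, [289.3, 204.0], [394.0, 7.0]), (0.55, [210.9, 193.9], [581.0, 164.0]), (0.48, [321.0, 185.1], [427.0, -156.0])]
shift cm [-7.66  0.04  0.03] turn -0.0 q6 -1.12 tilt [ 0.  0. -1.]
```

```bash
python3 -m inch '[[-3.8,0,0,0],[-3.9,0,0,0],[0,0,0,0],[0,0,2,0],[0,0,2,0]]'; python3 -m inch '[[0,0,2,0],[0,0,1.4,0],[0,0,0,0],[0,0,0,0],[0,0,0,0]]';python3 -m inch '[[0,0,0,0],[0,0,0,0],[0,0,0,0],[0,0,0,0],[0,0,0,0]]' 0 60
```

```text
clock: 15.98
eef_pos: [0.5209, 0.1968, 0.2038]
eef_rot: [-0.39, -3.115, 0.0]
contact_force: [-0.4, 0.3, -0.1]
gripper_width: 0.04
grip_force: 0.0
clock: 16.6
eef_pos: [0.5228, 0.1967, 0.1723]
eef_rot: [0.39, 3.116, 0.001]
contact_force: [-0.2, 0.3, -0.1]
gripper_width: 0.0403
grip_force: 0.0
clock: 17.23
eef_pos: [0.5224, 0.196, 0.172]
eef_rot: [0.391, 3.117, -0.001]
contact_force: [-3.3, -4.6, 5.6]
gripper_width: 0.0132
grip_force: 60.3
```

```bash
for i in 1 2; do python3 -m inch '[[0,0,0,0.11],[0,0,0,0.11],[0,0,0,0.1],[0,0,0,0.1],[0,0,0,0.1]]';done;python3 -m inch '[[0,0,0,0],[0,0,0,0],[0,0,0,0],[0,0,0,0],[0,0,0,0]]'
python3 - <<'E'
from h import *
print(yaw(),-.249-yaw())
E
```

```text
clock: 17.85
eef_pos: [0.5217, 0.1948, 0.1719]
eef_rot: [-1.183, -2.91, 0.006]
contact_force: [-7.5, -10.6, 8.5]
gripper_width: 0.0134
grip_force: 60.7
clock: 18.48
eef_pos: [0.5205, 0.1941, 0.1719]
eef_rot: [-1.891, -2.507, 0.011]
contact_force: [-13.6, -13.6, 12.4]
gripper_width: 0.0131
grip_force: 61.2
clock: 19.1
eef_pos: [0.5206, 0.1941, 0.1719]
eef_rot: [-1.887, -2.51, 0.011]
contact_force: [-12.7, -11.8, 12.1]
gripper_width: 0.0136
grip_force: 61.2
1.8521641132470126 -2.1011641132470125
```

```bash
python3 -m inch '[[0,0,0,0],[0,0,0,0],[0,0,0,0],[0,0,0,0],[0,0,0,0]]' 5; python3 -m inch '[[0,0,-2,0],[0,0,-3,0],[0,0,-3,0],[0,0,0,0],[0,0,0,0]]'
cat >> h.py <<'E'
def stations(ax=.5219,ay=.197,a=2.893):
    return [(ax+.078*np.cos(a-i*np.pi/3),ay+.078*np.sin(a-i*np.pi/3)) for i in range(5)]
E
python3 - <<'E'
from h import *
t=viewer.capture("top");cv2.imwrite("pics/t2.png",t)
print(np.round(stations(),3).tolist())
for z in(.048,.15):print(z,tip("hanger_1","top",z))
o=balls("top",t,.5219,.197,2.893);print(stand(o,[.5219,.197,2.893]))
viewer.capture("scene")
for z in(.048,.15):print(z,tip("hanger_1","scene",z))
for p in((.526,-.123),(.562,-.293)):print(p,gyaw(t,*p).round(2),fins(t,[p]))
go(.526,-.123,.16,-.7)
E
```

```text
clock: 19.73
eef_pos: [0.5223, 0.1967, 0.1713]
eef_rot: [-1.888, -2.511, -0.0]
contact_force: [0.4, -0.1, -0.1]
gripper_width: 0.0501
grip_force: 0.0
clock: 20.35
eef_pos: [0.5218, 0.1965, 0.2503]
eef_rot: [-1.887, -2.51, 0.001]
contact_force: [-0.3, 0.3, -1.0]
gripper_width: 0.0502
grip_force: 0.0
[[0.446, 0.216], [0.501, 0.272], [0.576, 0.253], [0.598, 0.178], [0.543, 0.122]]
0.048 [(0.68, [303.6, 195.6], [523.0, -126.0]), (0.66, [353.1, 181.2], [567.0, -294.0]), (0.63, [180.0, 203.9], [507.0, 290.0])]
0.15 [(0.68, [303.6, 195.6], [512.0, -113.0]), (0.66, [353.1, 181.2], [552.0, -268.0]), (0.63, [180.0, 203.9], [497.0, 270.0])]
(array([0.51939918, 0.1982956 , 2.9184105 ]), array([0.2, 1. , 5.5, 1.2]))
0.048 [(0.8, [192.5, 215.3], [653.0, 198.0]), (0.73, [289.4, 203.5], [526.0, -114.0])]
0.15 [(0.8, [192.5, 215.3], [503.0, 268.0]), (0.73, [289.4, 203.5], [396.0, 5.0])]
(0.526, -0.123) -0.7 [([0.5289, -0.1219], -0.05, 'LxS mm', 24, 21, 2640)]
(0.562, -0.293) -0.47 [([0.5573, -0.2955], -0.06, 'LxS mm', 29, 22, 3208)]
shift cm [-30.81  -8.47   9.05] turn -0.589 q6 -0.14 tilt [-0.002 -0.    -1.   ]
```

```bash
python3 -m inch '[[-3.1,-0.8,0,0],[-3.1,-0.8,0,0],[-3.1,-0.8,0,0],[-3.1,-0.8,0,0],[-3.1,-0.8,0,0]]';python3 -m inch '[[-3.1,-0.8,0,0],[-3.1,-0.9,0,0],[-3.1,-0.9,0,0],[-3.1,-0.9,0,0],[-2.9,-0.9,0,0]]'; python3 -m inch '[[0,0,1.8,-0.118],[0,0,1.8,-0.118],[0,0,1.8,-0.118],[0,0,1.8,-0.118],[0,0,1.8,-0.118]]'
python3 - <<'E'
from h import *
go(.525,-.121,.053,-.7)
E
```

```text
clock: 21.28
eef_pos: [0.5267, 0.0355, 0.251]
eef_rot: [-1.888, -2.511, 0.0]
contact_force: [0.4, -0.5, -0.5]
gripper_width: 0.0504
grip_force: 0.0
clock: 21.9
eef_pos: [0.5269, -0.1238, 0.251]
eef_rot: [-1.888, -2.511, 0.0]
contact_force: [0.1, -0.8, 0.8]
gripper_width: 0.0501
grip_force: 0.0
clock: 22.52
eef_pos: [0.527, -0.1226, 0.1604]
eef_rot: [-1.07, -2.953, -0.0]
contact_force: [-0.2, -0.0, -0.6]
gripper_width: 0.0497
grip_force: 0.0
shift cm [ 0.25 -0.   10.74] turn 0.005 q6 -1.33 tilt [-0.  0. -1.]
```

```bash
python3 -m inch '[[0.2,0,2.2,0],[0,0,2.2,0],[0,0,2.2,0],[0,0,1,0],[0,0,0,0]]';python3 -m inch '[[0,0,1.2,0],[0,0,1.2,0],[0,0,0.7,0],[0,0,0,0],[0,0,0,0]]';for i in 1 2;do python3 -m inch '[[0,0,0,0],[0,0,0,0],[0,0,0,0],[0,0,0,0],[0,0,0,0]]' 0 70;done
```

```text
clock: 23.15
eef_pos: [0.5252, -0.1212, 0.0847]
eef_rot: [-1.076, -2.95, -0.0]
contact_force: [0.5, 0.0, 0.7]
gripper_width: 0.0499
grip_force: 0.0
clock: 23.78
eef_pos: [0.5258, -0.1215, 0.0545]
eef_rot: [1.076, 2.951, -0.0]
contact_force: [0.2, -0.3, 0.6]
gripper_width: 0.0503
grip_force: 0.0
clock: 24.4
eef_pos: [0.526, -0.1215, 0.0547]
eef_rot: [1.076, 2.951, -0.0]
contact_force: [0.8, 1.2, 3.5]
gripper_width: 0.0135
grip_force: 67.9
clock: 25.02
eef_pos: [0.526, -0.1215, 0.0547]
eef_rot: [1.076, 2.951, 0.0]
contact_force: [0.9, 0.7, 5.7]
gripper_width: 0.0136
grip_force: 68.1
```

```bash
python3 -m inch '[[0,0,-3,0],[0,0,-4,0],[0,0,-5,0],[0,0,-5,0],[0,0,-4,0]]'; python3 -m inch '[[0,0,0,0],[0,0,0,0],[0,0,0,0],[0,0,0,0],[0,0,0,0]]'
python3 - <<'E'
from h import *
go(.448,.2156,.26,-.249)
E
```

```text
clock: 25.65
eef_pos: [0.5252, -0.1214, 0.2653]
eef_rot: [-1.076, -2.951, 0.0]
contact_force: [0.5, -0.4, -2.1]
gripper_width: 0.0136
grip_force: 68.1
clock: 26.28
eef_pos: [0.5253, -0.1213, 0.2636]
eef_rot: [-1.076, -2.95, -0.0]
contact_force: [0.4, 0.3, -0.7]
gripper_width: 0.0135
grip_force: 68.1
shift cm [27.6  20.8   0.39] turn -0.45 q6 -1.32 tilt [-0.001  0.001 -1.   ]
```

```bash
python3 -m inch '[[2.8,2.1,0,0],[2.8,2.1,0,0],[2.8,2.1,0,0],[2.8,2.1,0,0],[2.8,2.1,0,0]]';python3 -m inch '[[2.8,2.1,0,0],[2.8,2.1,0,0],[2.8,2.1,0,0],[2.6,2,0,0],[2.6,2,0,0]]';python3 -m inch '[[0,0,0,-0.09],[0,0,0,-0.09],[0,0,0,-0.09],[0,0,0,-0.09],[0,0,0,-0.09]]'
python3 - <<'E'
from h import *
go(.448,.2156,.17,-.249)
E
```

```text
clock: 26.9
eef_pos: [0.4857, 0.0502, 0.2642]
eef_rot: [1.076, 2.951, 0.0]
contact_force: [0.7, 0.2, -1.3]
gripper_width: 0.0134
grip_force: 68.1
clock: 27.52
eef_pos: [0.4479, 0.2165, 0.2643]
eef_rot: [1.076, 2.951, 0.0]
contact_force: [1.0, -0.7, -1.7]
gripper_width: 0.0137
grip_force: 68.1
clock: 28.15
eef_pos: [0.4482, 0.2154, 0.2642]
eef_rot: [-0.386, -3.118, 0.0]
contact_force: [-0.1, 0.4, -2.0]
gripper_width: 0.0136
grip_force: 68.2
shift cm [0.02 0.01 9.42] turn 0.003 q6 -1.12 tilt [-0. -0. -1.]
```

```bash
python3 -m inch '[[0,0,2,0],[0,0,2,0],[0,0,2,0],[0,0,2,0],[0,0,0,0]]';python3 -m inch '[[0,0,1,0],[0,0,1,0],[0,0,0.5,0],[0,0,0,0],[0,0,0,0]]'
python3 - <<'E'
from h import *
s=viewer.capture("scene");px=proj("scene",[.448,.2156,.15]).astype(int);print(px)
cv2.imwrite("pics/p2.png",cv2.resize(s[px[1]-60:px[1]+40,px[0]-70:px[0]+70],None,fx=5,fy=5,interpolation=cv2.INTER_CUBIC))
E
```

```text
clock: 28.78
eef_pos: [0.4469, 0.2152, 0.1826]
eef_rot: [-0.39, -3.113, 0.002]
contact_force: [-1.1, -0.4, -0.8]
gripper_width: 0.0138
grip_force: 68.2
clock: 29.4
eef_pos: [0.4485, 0.2155, 0.1595]
eef_rot: [0.391, 3.117, 0.0]
contact_force: [0.3, -0.1, -1.5]
gripper_width: 0.0137
grip_force: 68.2
[219 218]
```

View pics/p2.png

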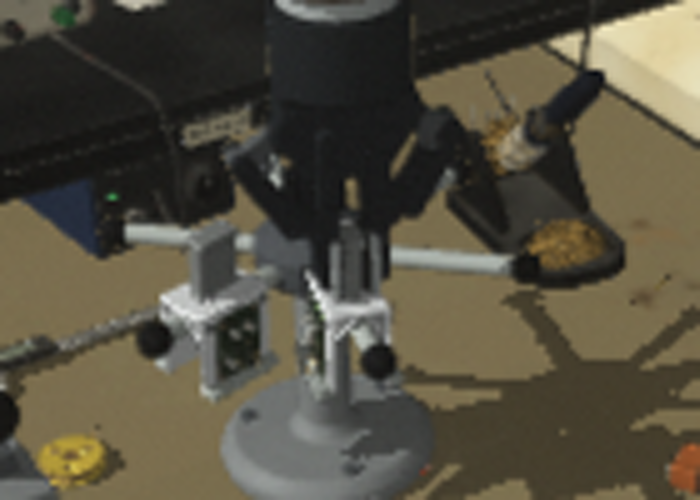

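The second hanger is astride the mark bar, and the first hangs on the next bar at crop (210,300). Release, then on to the knob.

```bash
python3 -m inch '[[0,0,0.3,0],[0,0,0,0],[0,0,0,0],[0,0,0,0],[0,0,0,0]]';python3 -m inch '[[0,0,0,0],[0,0,0,0],[0,0,0,0],[0,0,0,0],[0,0,0,0]]' 4; python3 -m inch '[[0,0,-1,0],[0,0,-2,0],[0,0,-3,0],[0,0,-3,0],[0,0,0,0]]'
python3 - <<'E'
from h import *
s=viewer.capture("scene");print(tip("hanger_1","scene",.15))
go(.521,.1955,.17,-.249)
E
```

```text
clock: 30.08
eef_pos: [0.4489, 0.2154, 0.157]
eef_rot: [0.39, 3.116, 0.0]
contact_force: [-0.2, -0.9, 5.4]
gripper_width: 0.0136
grip_force: 68.8
clock: 30.7
eef_pos: [0.4482, 0.2155, 0.1562]
eef_rot: [-0.391, -3.117, -0.0]
contact_force: [0.3, -0.3, 0.5]
gripper_width: 0.0399
grip_force: 0.0
clock: 31.32
eef_pos: [0.4501, 0.2159, 0.2498]
eef_rot: [0.39, 3.111, 0.003]
contact_force: [-0.0, 0.4, -0.2]
gripper_width: 0.0402
grip_force: 0.0
[(0.75, [189.5, 215.3], [508.0, 275.0]), (0.69, [321.1, 185.5], [424.0, -154.0]), (0.62, [219.0, 216.5], [455.0, 211.0])]
shift cm [-7.54 -0.14  7.63] turn -0.0 q6 -1.12 tilt [ 0.  0. -1.]
```

```bash
python3 -m inch '[[-3.8,-0.1,0,0],[-3.7,0,0,0],[0,0,0,0.15],[0,0,0,0.15],[0,0,0,0.15]]'; python3 -m inch '[[0,0,0,0.15],[0,0,0,0.15],[0,0,0,0.15],[0,0,0,0.15],[0,0,0,0]]'
python3 - <<'E'
from h import *
go(.521,.1955,.171,1.846)
E
```

```text
clock: 32.05
eef_pos: [0.5199, 0.1957, 0.2444]
eef_rot: [-1.083, -2.946, 0.002]
contact_force: [0.1, 0.7, 0.2]
gripper_width: 0.0401
grip_force: 0.0
clock: 32.67
eef_pos: [0.5199, 0.1959, 0.2448]
eef_rot: [-1.897, -2.502, 0.003]
contact_force: [0.3, -0.4, -0.4]
gripper_width: 0.0401
grip_force: 0.0
shift cm [-0.07  0.12  7.38] turn -0.002 q6 -0.13 tilt [-0.003 -0.    -1.   ]
```

```bash
python3 -m inch '[[0,0,2,0],[0,0,2,0],[0,0,2,0],[0,0,1.4,0],[0,0,0,0]]';python3 -m inch '[[0,0,0,0],[0,0,0,0],[0,0,0,0],[0,0,0,0],[0,0,0,0]]' 0 60;for i in 1 2; do python3 -m inch '[[0,0,0,0.11],[0,0,0,0.11],[0,0,0,0.1],[0,0,0,0.1],[0,0,0,0.1]]';done;python3 -m inch '[[0,0,0,0],[0,0,0,0],[0,0,0,0],[0,0,0,0],[0,0,0,0]]'
```

```text
clock: 33.3
eef_pos: [0.5196, 0.1958, 0.1708]
eef_rot: [-1.897, -2.501, 0.004]
contact_force: [0.4, -0.5, -0.9]
gripper_width: 0.0395
grip_force: 0.0
clock: 33.92
eef_pos: [0.5201, 0.1957, 0.1734]
eef_rot: [-1.899, -2.502, 0.002]
contact_force: [-5.9, -1.4, 3.6]
gripper_width: 0.0128
grip_force: 61.6
clock: 34.55
eef_pos: [0.5196, 0.1957, 0.1734]
eef_rot: [-2.481, -1.926, 0.004]
contact_force: [-8.0, -2.7, 6.1]
gripper_width: 0.0129
grip_force: 61.9
clock: 35.17
eef_pos: [0.5192, 0.1959, 0.1734]
eef_rot: [-2.893, -1.223, 0.006]
contact_force: [-9.7, -1.4, 6.8]
gripper_width: 0.0132
grip_force: 62.0
clock: 35.8
eef_pos: [0.5191, 0.196, 0.1734]
eef_rot: [-2.891, -1.227, 0.006]
contact_force: [-10.0, -1.4, 6.6]
gripper_width: 0.0134
grip_force: 62.0
```

```bash
python3 -m inch '[[0,0,0,0],[0,0,0,0],[0,0,0,0],[0,0,0,0],[0,0,0,0]]' 5; python3 -m inch '[[0,0,-2,0],[0,0,-3,0],[0,0,-3,0],[0,0,0,0],[0,0,0,0]]'|head -2
python3 - <<'E'
from h import *
t=viewer.capture("top");cv2.imwrite("pics/t3.png",t)
for z in(.048,.15):print(z,tip("hanger_1","top",z))
viewer.capture("scene")
for z in(.048,.15):print(z,tip("hanger_1","scene",z))
p=(.562,-.293);print(p,gyaw(t,*p).round(2),fins(t,[p]))
go(.562,-.293,.15,-.47)
E
```

```text
clock: 36.42
eef_pos: [0.5208, 0.196, 0.1723]
eef_rot: [-2.892, -1.227, -0.0]
contact_force: [0.7, -0.1, -0.0]
gripper_width: 0.0497
grip_force: 0.0
clock: 37.05
eef_pos: [0.5202, 0.1959, 0.2512]
0.048 [(0.64, [354.1, 181.2], [567.0, -298.0]), (0.42, [180.9, 204.1], [507.0, 287.0])]
0.15 [(0.64, [354.1, 181.2], [552.0, -271.0]), (0.42, [180.9, 204.1], [496.0, 267.0])]
0.048 [(0.79, [194.5, 213.9], [657.0, 188.0]), (0.73, [185.6, 202.8], [741.0, 179.0]), (0.56, [321.3, 184.5], [565.0, -309.0])]
0.15 [(0.79, [194.5, 213.9], [507.0, 260.0]), (0.73, [185.6, 202.8], [577.0, 252.0]), (0.56, [321.3, 184.5], [429.0, -159.0])]
(0.562, -0.293) -0.47 [([0.5573, -0.2955], -0.06, 'LxS mm', 29, 22, 3209)]
shift cm [-32.24  36.99  10.14] turn 1.272 q6 0.91 tilt [-0.002 -0.    -1.   ]
```

```bash
for i in 1 2 3;do python3 -m inch '[[-2.16,2.5,0,0],[-2.16,2.5,0,0],[-2.16,2.5,0,0],[-2.16,2.5,0,0],[-2.16,2.5,0,0]]'|head -2;done; for i in 1 2;do python3 -m inch '[[0,0,0.9,0.127],[0,0,0.9,0.127],[0,0,0.9,0.127],[0,0,0.9,0.127],[0,0,0.9,0.127]]';done
python3 - <<'E'
from h import *
go(.564,-.297,.054,-.47)
E
```

```text
clock: 37.98
eef_pos: [0.5354, 0.0304, 0.252]
clock: 38.6
eef_pos: [0.5502, -0.1341, 0.252]
clock: 39.22
eef_pos: [0.565, -0.2986, 0.2518]
clock: 39.85
eef_pos: [0.565, -0.2975, 0.2066]
eef_rot: [-3.131, -0.256, 0.001]
contact_force: [-1.0, -0.2, -0.5]
gripper_width: 0.0503
grip_force: 0.0
clock: 40.48
eef_pos: [0.565, -0.2975, 0.1615]
eef_rot: [-3.054, 0.734, 0.001]
contact_force: [-0.2, -0.2, -0.2]
gripper_width: 0.05
grip_force: 0.0
shift cm [-0.1   0.   10.75] turn -0.002 q6 1.37 tilt [-0.001  0.    -1.   ]
```

```bash
python3 -m inch '[[0,0,2.2,0],[0,0,2.2,0],[0,0,2.2,0],[0,0,1,0],[0,0,0,0]]';python3 -m inch '[[0,0,1.2,0],[0,0,1.2,0],[0,0,0.7,0],[0,0,0,0],[0,0,0,0]]';for i in 1 2;do python3 -m inch '[[0,0,0,0],[0,0,0,0],[0,0,0,0],[0,0,0,0],[0,0,0,0]]' 0 70;done
```

```text
clock: 41.1
eef_pos: [0.5647, -0.2972, 0.0855]
eef_rot: [-3.055, 0.728, 0.002]
contact_force: [-0.6, 0.2, 0.5]
gripper_width: 0.0501
grip_force: 0.0
clock: 41.72
eef_pos: [0.5653, -0.2978, 0.0556]
eef_rot: [3.056, -0.728, 0.001]
contact_force: [-0.3, 0.1, -0.3]
gripper_width: 0.0502
grip_force: 0.0
clock: 42.35
eef_pos: [0.5654, -0.2979, 0.0557]
eef_rot: [3.056, -0.728, 0.001]
contact_force: [0.5, 0.3, 2.6]
gripper_width: 0.0136
grip_force: 67.9
clock: 42.98
eef_pos: [0.5654, -0.2979, 0.0557]
eef_rot: [3.056, -0.728, 0.001]
contact_force: [-0.1, -2.2, 3.8]
gripper_width: 0.0138
grip_force: 68.1
```

Gripped as before; lift.

```bash
python3 -m inch '[[0,0,-3,0],[0,0,-4,0],[0,0,-5,0],[0,0,-5,0],[0,0,-4,0]]'; python3 -m inch '[[0,0,0,0],[0,0,0,0],[0,0,0,0],[0,0,0,0],[0,0,0,0]]'
python3 - <<'E'
from h import *
viewer.capture("scene");print(tip("hanger_1","scene",.26))
go(.448,.2156,.264,-.249)
E
```

```text
clock: 43.6
eef_pos: [0.5645, -0.2969, 0.2658]
eef_rot: [-3.055, 0.727, 0.003]
contact_force: [0.4, 0.2, -1.9]
gripper_width: 0.0132
grip_force: 68.1
clock: 44.22
eef_pos: [0.5649, -0.2975, 0.2645]
eef_rot: [-3.056, 0.728, 0.002]
contact_force: [-0.1, 0.1, -1.5]
gripper_width: 0.0137
grip_force: 68.1
[(0.59, [193.5, 212.7], [350.0, 337.0]), (0.53, [184.0, 202.1], [406.0, 333.0])]
shift cm [-33.58 -40.53   0.12] turn -0.219 q6 1.36 tilt [-0.  0. -1.]
```

```bash
for i in 1 2 3;do python3 -m inch '[[-2.24,-2.7,0,0],[-2.24,-2.7,0,0],[-2.24,-2.7,0,0],[-2.24,-2.7,0,0],[-2.24,-2.7,0,0]]'|grep -v rot;done; python3 -m inch '[[0,0,0,-0.044],[0,0,0,-0.044],[0,0,0,-0.044],[0,0,0,-0.044],[0,0,0,-0.044]]';python3 - <<'E'
from h import *
go(.448,.2156,.16,-.249)
t=viewer.capture("top");print(tip("hanger_1","top",.048))
E
```

```text
clock: 44.95
eef_pos: [0.5257, -0.1256, 0.2655]
contact_force: [0.8, 0.8, -0.8]
gripper_width: 0.0136
grip_force: 68.1
clock: 45.58
eef_pos: [0.4866, 0.0454, 0.2656]
contact_force: [-0.5, 0.4, -1.5]
gripper_width: 0.0137
grip_force: 68.1
clock: 46.2
eef_pos: [0.4475, 0.2165, 0.2656]
contact_force: [0.4, -0.1, -2.0]
gripper_width: 0.0136
grip_force: 68.1
clock: 46.82
eef_pos: [0.4478, 0.2154, 0.2655]
eef_rot: [-3.118, 0.386, -0.001]
contact_force: [-0.1, 0.0, -0.9]
gripper_width: 0.0139
grip_force: 68.2
shift cm [ 1.000e-02 -2.000e-02  1.055e+01] turn 0.003 q6 2.02 tilt [ 0.  0. -1.]
[(0.47, [185.2, 179.1], [591.0, 272.0])]
```

```bash
python3 -m inch '[[0,0,2,0],[0,0,2,0],[0,0,2,0],[0,0,2,0],[0,0,0,0]]';python3 -m inch '[[0,0,1,0],[0,0,1,0],[0,0,0.5,0],[0,0,0,0],[0,0,0,0]]'
python3 - <<'E'
from h import *
s=viewer.capture("scene");px=proj("scene",[.448,.2156,.15]).astype(int);print(px)
cv2.imwrite("pics/p3.png",cv2.resize(s[px[1]-60:px[1]+40,px[0]-70:px[0]+70],None,fx=5,fy=5,interpolation=cv2.INTER_CUBIC))
E
```

```text
clock: 47.55
eef_pos: [0.4465, 0.2151, 0.1838]
eef_rot: [3.116, -0.389, -0.005]
contact_force: [-0.5, -0.3, -0.3]
gripper_width: 0.0135
grip_force: 68.1
clock: 48.18
eef_pos: [0.448, 0.2154, 0.1606]
eef_rot: [-3.117, 0.388, -0.001]
contact_force: [0.2, -0.6, -1.9]
gripper_width: 0.0132
grip_force: 68.2
[219 218]
```

View pics/p3.png

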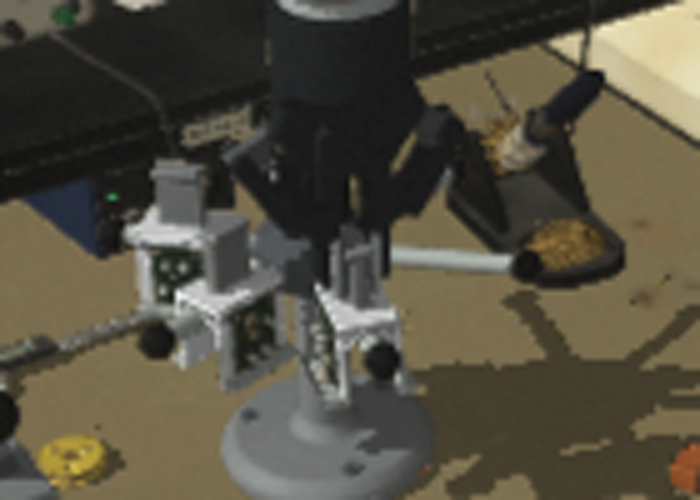

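The third hanger is astride the mark bar, and the other two hang on the next two bars, at crop (235,310) and (180,240). Release, then knob at yaw 0.80.

```bash
python3 -m inch '[[0,0,0.4,0],[0,0,0,0],[0,0,0,0],[0,0,0,0],[0,0,0,0]]';python3 -m inch '[[0,0,0,0],[0,0,0,0],[0,0,0,0],[0,0,0,0],[0,0,0,0]]' 4; python3 -m inch '[[0,0,-1,0],[0,0,-2,0],[0,0,-3,0],[0,0,-3,0],[0,0,0,0]]'
python3 - <<'E'
from h import *
s=viewer.capture("scene");print(tip("hanger_1","scene",.15))
go(.520,.1955,.172,.80)
E
```

```text
clock: 48.85
eef_pos: [0.4492, 0.2161, 0.1585]
eef_rot: [-3.115, 0.387, -0.005]
contact_force: [-1.4, 1.0, 8.0]
gripper_width: 0.0135
grip_force: 68.9
clock: 49.48
eef_pos: [0.4477, 0.2154, 0.1562]
eef_rot: [3.117, -0.388, -0.0]
contact_force: [-0.6, -1.1, 0.3]
gripper_width: 0.04
grip_force: 0.0
clock: 50.1
eef_pos: [0.4496, 0.2158, 0.2498]
eef_rot: [-3.115, 0.388, -0.01]
contact_force: [0.1, 0.1, -0.1]
gripper_width: 0.0403
grip_force: 0.0
[(0.88, [194.5, 215.6], [499.0, 264.0]), (0.77, [185.9, 204.0], [570.0, 255.0]), (0.69, [221.7, 220.6], [433.0, 216.0])]
shift cm [7.49 0.16 7.43] turn -1.048 q6 2.02 tilt [ 0.  0. -1.]
```

```bash
python3 -m inch '[[3.8,0.1,0,0],[3.7,0,0,0],[0,0,0,-0.15],[0,0,0,-0.15],[0,0,0,-0.15]]'; python3 -m inch '[[0,0,0,-0.15],[0,0,0,-0.15],[0,0,0,-0.15],[0,0,0,-0.15],[0,0,0,0]]'
python3 - <<'E'
from h import *
go(.520,.1955,.172,.80)
E
```

```text
clock: 50.82
eef_pos: [0.5194, 0.1958, 0.2443]
eef_rot: [3.125, 0.325, -0.005]
contact_force: [-0.3, 0.0, -0.3]
gripper_width: 0.0402
grip_force: 0.0
clock: 51.45
eef_pos: [0.5195, 0.1959, 0.2448]
eef_rot: [-2.893, -1.224, 0.004]
contact_force: [-0.5, -0.1, -0.0]
gripper_width: 0.0401
grip_force: 0.0
shift cm [0.02 0.08 7.28] turn 0.001 q6 0.91 tilt [-0.003 -0.    -1.   ]
```

```bash
python3 -m inch '[[0,0,2,0],[0,0,2,0],[0,0,2,0],[0,0,1.3,0],[0,0,0,0]]';python3 -m inch '[[0,0,0,0],[0,0,0,0],[0,0,0,0],[0,0,0,0],[0,0,0,0]]' 0 60;for i in 1 2; do python3 -m inch '[[0,0,0,0.11],[0,0,0,0.11],[0,0,0,0.1],[0,0,0,0.1],[0,0,0,0.1]]';done;python3 -m inch '[[0,0,0,0],[0,0,0,0],[0,0,0,0],[0,0,0,0],[0,0,0,0]]'; python3 -m inch '[[0,0,0,0],[0,0,0,0],[0,0,0,0],[0,0,0,0],[0,0,0,0]]' 4; python3 -m inch '[[0,0,-2,0],[0,0,-3,0],[0,0,-3,0],[0,0,-2,0],[0,0,0,0]]'|head -2
python3 - <<'E'
from h import *
print("yaw",yaw())
t=viewer.capture("top");cv2.imwrite("pics/t4.png",t)
for z in(.048,.15):print(z,tip("hanger_1","top",z,.2))
print(tip("fan_lever_tip","top",.173,.2))
s=viewer.capture("scene");
for z in(.048,.15):print(z,tip("hanger_1","scene",z,.2))
print(tip("fan_lever_tip","scene",.173,.2))
cv2.imwrite("pics/t4c.png",cv2.resize(t[130:270,100:],None,fx=1.9,fy=1.9,interpolation=cv2.INTER_CUBIC))
cv2.imwrite("pics/s4c.png",cv2.resize(s[120:300,80:330],None,fx=3,fy=3,interpolation=cv2.INTER_CUBIC))
E
```

```text
clock: 52.08
eef_pos: [0.5193, 0.1959, 0.1719]
eef_rot: [-2.892, -1.225, 0.004]
contact_force: [-0.0, -1.0, 0.7]
gripper_width: 0.0401
grip_force: 0.0
clock: 52.7
eef_pos: [0.5201, 0.1969, 0.1745]
eef_rot: [-2.891, -1.226, -0.001]
contact_force: [-4.8, 1.6, 3.6]
gripper_width: 0.0129
grip_force: 61.1
clock: 53.32
eef_pos: [0.5201, 0.1967, 0.1745]
eef_rot: [-3.11, -0.437, -0.001]
contact_force: [-4.9, 2.5, 3.8]
gripper_width: 0.0128
grip_force: 61.0
clock: 53.95
eef_pos: [0.5202, 0.1966, 0.1744]
eef_rot: [-3.118, 0.377, -0.0]
contact_force: [-4.8, 1.6, 4.8]
gripper_width: 0.0131
grip_force: 61.1
clock: 54.58
eef_pos: [0.5202, 0.1966, 0.1744]
eef_rot: [-3.119, 0.369, -0.0]
contact_force: [-4.0, 2.8, 5.0]
gripper_width: 0.0131
grip_force: 61.3
clock: 55.2
eef_pos: [0.5203, 0.196, 0.1733]
eef_rot: [3.119, -0.372, 0.0]
contact_force: [0.2, -0.5, 0.3]
gripper_width: 0.0403
grip_force: 0.0
clock: 55.82
eef_pos: [0.5213, 0.1962, 0.2752]
yaw -0.2376584690407278
0.048 [(0.6, [126.6, 221.4], [454.0, 469.0]), (0.59, [178.3, 202.0], [514.0, 295.0]), (0.48, [211.5, 173.4], [608.0, 182.0])]
0.15 [(0.6, [126.6, 221.4], [447.0, 435.0]), (0.59, [178.3, 202.0], [503.0, 275.0]), (0.48, [211.5, 173.4], [590.0, 171.0])]
[(0.43, [126.4, 224.3], [437.0, 427.0])]
0.048 [(0.92, [192.9, 213.3], [664.0, 191.0]), (0.85, [191.0, 204.8], [717.0, 170.0]), (0.6, [202.5, 191.1], [782.0, 89.0])]
0.15 [(0.92, [192.9, 213.3], [512.0, 262.0]), (0.85, [191.0, 204.8], [557.0, 245.0]), (0.6, [202.5, 191.1], [612.0, 176.0])]
[(0.57, [144.0, 240.7], [435.0, 432.0])]
```

View pics/t4c.png

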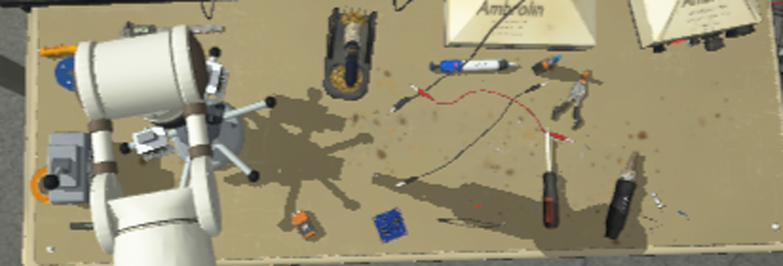

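View pics/s4c.png

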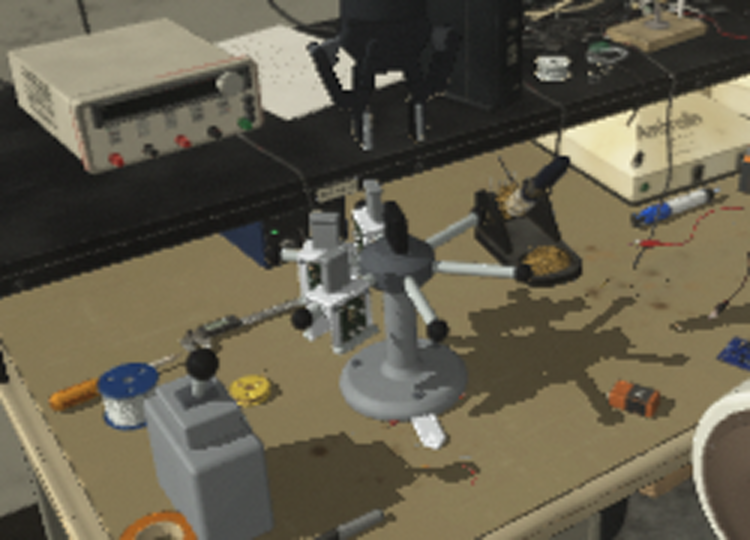

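The bench is clear of hangers, and the first three places past the mark are taken, at scene crop (350,310), (325,260) and (370,220). The mark bar is empty, and the lever ball is at crop (203,362). Now the fan.

```bash
python3 -m inch '[[0,0,0,-0.048],[0,0,0,-0.048],[0,0,0,-0.048],[0,0,0,-0.048],[0,0,0,-0.048]]' 0 30
python3 - <<'E'
from h import *
print(yaw());go(.385,.427,.168)
t=cv2.imread("pics/t2.png")
for c in("top","scene"):
    viewer.capture(c);print(tip("fan_lever_tip",c,.173,.2))
E
```

```text
clock: 56.85
eef_pos: [0.5201, 0.196, 0.273]
eef_rot: [3.141, 0.006, -0.001]
contact_force: [-0.3, -0.3, 0.3]
gripper_width: -0.0001
grip_force: 0.0
0.0038737482085496335
shift cm [-13.42 -23.15  10.5 ] turn 0 q6 1.71 tilt [-0.001 -0.    -1.   ]
[(0.58, [124.0, 226.9], [429.0, 434.0])]
[(0.47, [148.5, 244.2], [415.0, 429.0])]
```

```bash
python3 -m inch '[[-2.8,-4.6,0,0],[-2.8,-4.6,0,0],[-2.8,-4.6,0,0],[-2.8,-4.6,0,0],[-2.8,-4.8,0,0]]'; python3 -m inch '[[0,0,0,0],[0,0,2.5,0],[0,0,2.5,0],[0,0,2.5,0],[0,0,2.5,0]]'
python3 - <<'E'
from h import *
s=viewer.capture("scene");cv2.imwrite("pics/f.png",cv2.resize(s[180:310,70:230],None,fx=4,fy=4,interpolation=cv2.INTER_CUBIC))
go(.472,.427,.168)
E
```

```text
clock: 57.68
eef_pos: [0.3787, 0.429, 0.2734]
eef_rot: [-3.141, -0.002, -0.001]
contact_force: [0.1, 0.1, 0.5]
gripper_width: 0.0
grip_force: 0.0
clock: 58.3
eef_pos: [0.3805, 0.4267, 0.1725]
eef_rot: [3.141, 0.001, 0.0]
contact_force: [0.0, -0.4, -0.2]
gripper_width: 0.0001
grip_force: 0.0
shift cm [ 9.34 -0.17  0.01] turn 0 q6 2.2 tilt [-0.005 -0.004 -1.   ]
```

View pics/f.png

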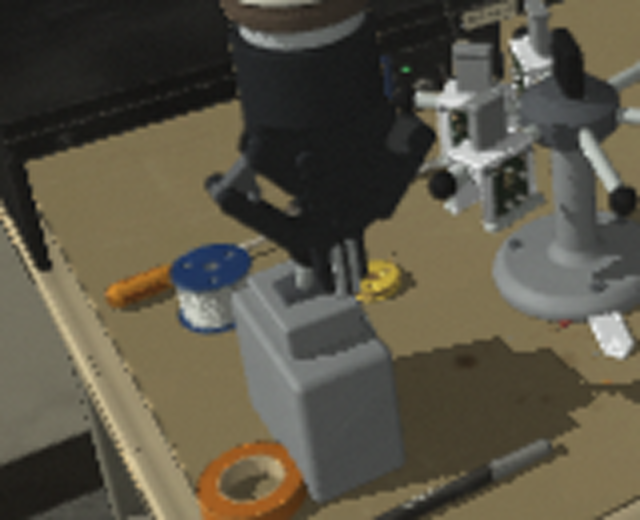

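The fingers stand on the robot side of the lever ball, between it and the camera. Push in +x.

```bash
python3 -m inch '[[1,0,0,0],[1,0,0,0],[1,0,0,0],[1,0,0,0],[1,0,0,0]]'; python3 -m inch '[[1,0,0,0],[1,0,0,0],[0.7,0,0,0],[0.6,0,0,0],[0,0,0,0]]'; python3 -m inch '[[0.4,0,0,0],[0.3,0,0,0],[0,0,0,0],[0,0,0,0],[0,0,0,0]]'
python3 - <<'E'
from h import *
for c in("top","scene"):
    s=viewer.capture(c);print(tip("fan_lever_tip",c,.173,.2))
cv2.imwrite("pics/f2.png",cv2.resize(s[180:310,70:230],None,fx=4,fy=4,interpolation=cv2.INTER_CUBIC))
E
```

```text
clock: 58.98
eef_pos: [0.4309, 0.4288, 0.1761]
eef_rot: [-3.139, -0.004, -0.004]
contact_force: [-1.8, 0.9, 0.5]
gripper_width: -0.0001
grip_force: 0.8
clock: 59.6
eef_pos: [0.4632, 0.4277, 0.1731]
eef_rot: [3.141, 0.003, 0.0]
contact_force: [-0.1, 0.1, 0.8]
gripper_width: -0.0
grip_force: 0.0
clock: 60.22
eef_pos: [0.467, 0.428, 0.173]
eef_rot: [3.14, 0.005, -0.009]
contact_force: [-9.8, -0.8, 3.3]
gripper_width: 0.0003
grip_force: 4.9
[(0.58, [127.0, 204.1], [498.0, 426.0])]
[(0.63, [136.8, 232.7], [477.0, 434.0])]
```

View pics/f2.png

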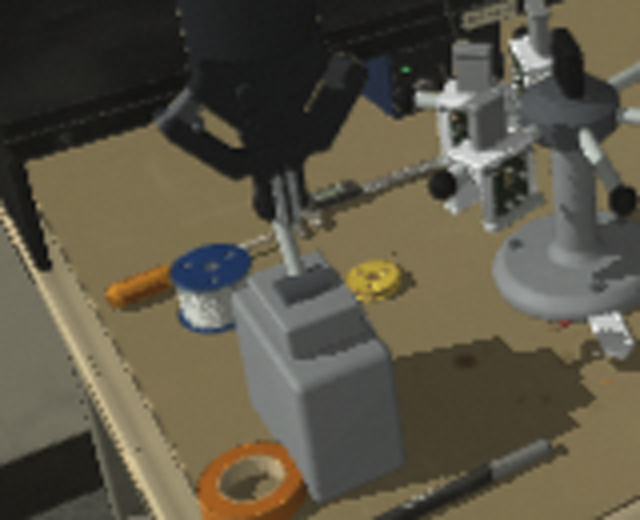

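The lever leans to +x and the force rose to 10 N, so it is at its stop. Back off, rise and check.

```bash
python3 -m inch '[[-1,0,0,0],[-2,0,0,0],[-2,0,0,0],[0,0,-3,0],[0,0,-4,0]]'; python3 -m inch '[[0,0,-4,0],[-2,0,-4,0],[0,0,0,0],[0,0,0,0],[0,0,0,0]]'
python3 - <<'E'
from h import *
print(np.round(stations(.5205,.1965),3).tolist())
for c in("top","scene"):
    s=viewer.capture(c);print(c,tip("fan_lever_tip",c,.173,.2),tip("hanger_1",c,.15,.2))
    if c=="top": print(stand(balls(c,s,.521,.1965,2.893),[.521,.1965,2.893]))
cv2.imwrite("pics/e.png",cv2.resize(s[160:310,70:250],None,fx=4,fy=4,interpolation=cv2.INTER_CUBIC))
E
```

```text
clock: 61.05
eef_pos: [0.4189, 0.4274, 0.2432]
eef_rot: [3.14, 0.004, -0.002]
contact_force: [1.0, 0.6, 1.3]
gripper_width: -0.0004
grip_force: 0.0
clock: 61.68
eef_pos: [0.3995, 0.4273, 0.3215]
eef_rot: [3.14, 0.003, -0.003]
contact_force: [-0.2, -0.5, 0.3]
gripper_width: 0.0001
grip_force: 0.0
[[0.445, 0.216], [0.499, 0.272], [0.575, 0.252], [0.596, 0.177], [0.542, 0.121]]
top [(0.49, [126.5, 206.3], [492.0, 428.0])] [(0.78, [210.2, 172.4], [593.0, 175.0]), (0.76, [180.3, 201.8], [503.0, 269.0]), (0.64, [188.9, 181.3], [567.0, 242.0])]
(array([0.52172997, 0.19636595, 2.90168276]), array([0.2, 0.3, 0.4, 0.4, 0.4, 0.4]))
scene [(0.53, [136.6, 229.7], [490.0, 430.0]), (0.45, [204.6, 192.3], [564.0, 194.0])] [(0.68, [195.0, 215.4], [499.0, 263.0]), (0.56, [203.9, 193.1], [598.0, 179.0]), (0.49, [190.4, 205.1], [557.0, 247.0]), (0.25, [193.3, 216.0], [499.0, 268.0])]
```

View pics/e.png

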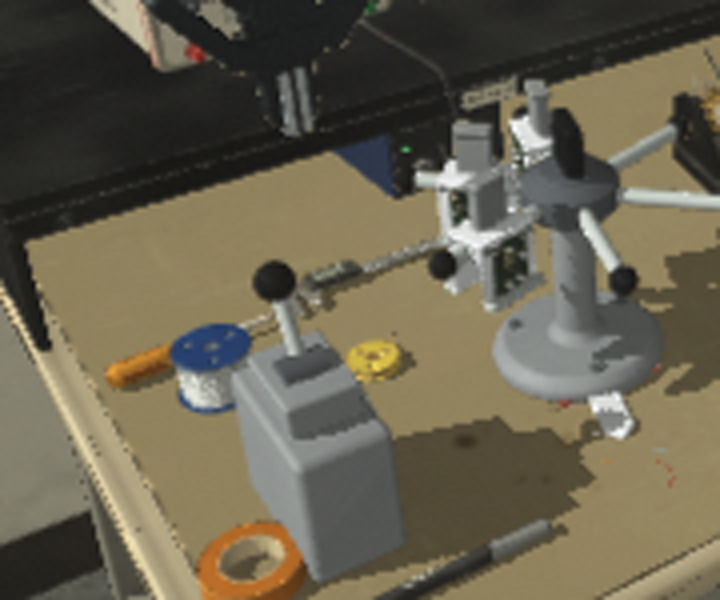

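The lever ball at crop (275,282) has swung over by about 56 mm. All three hangers are within about 10 mm of their places, and the stand is in its click.

```bash
python3 -c "
from rig import env
print(env.sign_off())"
```

```text
the job is handed in; nothing more can be done
None
```

I hung all three hangers on neighbouring bars past the mark (the camera images showed no fourth), left the bar at the mark empty, pushed the fan lever over, and handed the job in at about 62 s; the hand-in gave back no verdict.

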